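# Snap the straight chasing punch into its bench clips

### The job

Put the straight, bright faceted chasing punch back in the clip rack: lay it along the rack, centred over the two spring clips, and push it straight down until both clips snap over it and it lies fully home, then stop pushing and let go; do not ram it. Leave the round tapered punch where it lies.

Things in the scene. Friction and masses are not known exactly. Their poses are not given: they have to be found in the camera images.
- punch_mid (a point): Middle of the straight punch to be clipped: a bright steel six-sided bar of even thickness, 105 mm long (its own y), 10.5 mm wide (x), 9.3 mm high (z), lying on the bench. The point is on its centre line, 4.7 mm above the bench, halfway along it. Either end may point either way in the clips.
- clip_rack: Clip rack fixed to the bench: a brown wooden bar 150 mm long (its own y), 50 mm wide (x), 14 mm high, with two steel spring clips on top at y = -33 and +33 mm, each 14 mm wide, so 52 mm stays free between them for the fingers; clip tops 56 mm above the bench. Origin: centre of the bar's underside, on the bench; z up. A lamp shade hangs 0.38 m above the bench behind the work, from x = 0.55 m.
- clip_home (a point): Where the punch's middle lies when fully home: midway between the clips, 31 mm above the bench; axes as the rack. Each clip is a pair of sprung jaws: lips 25 mm apart at the top, a 6 mm throat 36 mm above the bench, seats at 26 mm. Pushed down, the punch meets a peak of 6 to 9 N for both clips together, then they snap over it. Resting on the lips it is over 10 mm higher.
- tapered_punch: Another punch, to be left alone: tan-brown, round, clearly tapered to one end, 126 mm long (its own y), 12 mm thick at the butt and 4 mm at the tip. Origin: middle of its length, on the bench.
Not all that is in view belongs to the job. What is shaped like the part that bears punch_mid but blue is not meant.

How it is judged (in metres and radians):
At the end, for the whole second after the job is handed in: The bright punch lies home in both clips: its middle is 28 to 34.5 mm above the bench, within 10 mm of the clips' centre line and within 15 mm of halfway between the clips, and it is parallel to the rack within 10 degrees (z of punch_mid in the frame of clip_rack between 0.028 and 0.0345 m and x of punch_mid in the frame of clip_rack between -0.01 and 0.01 m and y of punch_mid in the frame of clip_rack between -0.015 and 0.015 m and angle between the y axis of punch_mid and the y axis of clip_rack, either way round below 0.17 rad); the robot touches nothing.
It fails at once if the clip rack is rammed (pressed with more than 60 N) (contact force between clip_rack and anything else above 60 N).
It fails at once if the tapered punch is moved by more than 25 mm (distance of tapered_punch from where it was at the start of the episode above 0.025 m).
It also fails if it takes over 35 s, if anything falls off the work surface, if the arm or the gripper's body presses on something with over 40 N, if the wrist force passes 120 N, or if a joint passes its speed limit or range.

### The arm

A 6-joint arm with a two-finger parallel gripper is mounted at the origin on a cart in front of the work surface, level with it; the furniture and walls round the work are solid. World frame = base frame: x ahead of the robot, y to its left, z up, the work surface at z = 0. Lengths are in m, angles in degrees, forces in N, time in s.
With the tool pointing down it reaches from about 0.325 to 0.75 m from the base axis. Payload 7.6 kg.
Tool frame: the origin (TCP) lies on the centre line of the jaws, within the pads' length; the fingertips stand 19 mm ahead of it and the grasp point (between the pads) is the TCP; z points along the fingers, y is the line along which they close (so a half turn about z gives the same grasp; the last joint's range is limited). The gripper opens to 85 mm and grips with 20 to 120 N. Pads are 22 mm wide; open, the fingers measure 114 mm over their backs; the gripper's body (76 mm by 85 mm) begins 54 mm behind the grasp point. The pads swing forward as they close: fully open they stand 13 mm farther back than shut.
Start: joints at [-71.236, 2.991, 80.254, -0, 96.75, -4.028], TCP at [0.203, -0.484, 0.25] pointing down, gripper open.
Joint ranges: [-166.34, 166.34], [-52.06, 124.39], [6.96, 135.62], [-60.46, 240.46], [14.63, 156.25], [-167.68, 167.68]. Speed limits (degrees/s): [147.25, 147.25, 172.46, 180, 180, 180].

### API

Orientations are given as a 3x3 rotation matrix whose columns are the frame's x, y, z axes.
In Python, from plant import bot gives the robot as it stands. The module is installed in compiled form; this text tells all that it offers.
- The arm moves only by the tool carry_out, never from a script. Its argument "moves" is a list of rows, each a list of 3 entries, a list of its own where there are three numbers: the shift along the tool's x, y, z as a fraction of full scale, then the turn about the tool's z as a fraction of full scale, then the closure in counts, from 0 (fully open) to 255 (shut). In form: [[[tx, ty, tz], roll, fingers], ...]. A call has 1 to 5 rows; each row shifts and turns the commanded pose from where the row before left it, along the tool's axes as they then stand; what a row does not reach is not made up. Full scale, the value 1, is 0.03 m for a shift and 0.12 rad for a turn. A row lasts 1/12 s, in which the tool goes at most 41.7 mm and 7.16 degrees, less where a joint would pass 70% of its speed; a pose out of reach is approached as far as the arm can. A call with a number of a shift or a turn outside -1 to 1 is refused whole. A call with a gripper value outside its range is refused whole. The fingers move at their own pace and stop on an object; "grip_force" is the grip in N (left out, the last holds). Time passes only in rows, so rows that do not move let the fingers close. It gives the time, the measured TCP pose, the force, the opening and the grip force at its end, in the units of the state.
- bot.get_obs(): the state, without advancing time (a new reading comes with each control period).
- bot.get_image(name): name is "scene" or "top" or "wrist"; returns the picture (400x640x3 uint8, blue, green, red); there is no depth.
- bot.camera_info(name): a dict with "mtx" (3x3 intrinsics, pixels), "extrinsics" (4x4, takes a point from camera to world coordinates). Camera axes: x right, y down, z forward; pixel columns grow to the right and rows downward; lengths in m; the calibration is good to about 2 mm. A picture is of the moment at which its call begins: read the wrist's pose just before it. camera_info takes no time and is no camera call; for the wrist camera it gives the pose at the moment of the call.
- bot.job_done(): hands the job in; it is judged then, once.
Trained networks look in the newest picture that a camera, given by its name, has taken for a name from the list of things; names that differ only in an ending like _2 or _b are one class to them, and where a whole thing is asked for, a point or a joint stands for the part that bears it (a point fixed in the world has none). Each returns a list of dicts, best first, with "score" (0 to 1); they miss things now and then, are a little off and sometimes report something else, mostly with a low value. They report only what shows in the picture. A call takes as long as a camera call. They do not tell look-alikes from the thing itself.
- bot.spot_in(camera, thing): "uv" ([column, row] in pixels, amid what is visible of it).
- bot.landmark_of(camera, thing): "uv" ([column, row] in pixels: a listed point, or the origin of a listed thing).
The state is a dict: "clock": time; "q": joint angles; "joint_velocities": joint speeds; "joint_torque": joint torques, N m; "position": TCP position; "eef_rot": TCP orientation; "contact_force": force on the tool from outside, world axes, zero at the start; "torque": the same for the moment, N m; "gripper_width": finger opening in m; "finger_force": force on a finger pad.
Only numpy, scipy, OpenCV 4.12 (cv2) and the standard library are available. Lean on these libraries where they do the work, as an engineer would, in place of code of your own. Each camera call takes 0.05 s, during which the arm holds its last target. There are 200 camera calls.

## Working session

There is one attempt and no reset: what is moved stays moved. The work goes in short steps, Python scripts to look and compute and a tool call to move; the robot and the scene stay as the last step left them, time stands still between calls to the robot, and variables do not carry over. Pictures are saved under pics/ and viewed, at most 10 in all, crops included, and the job is handed in when it is done.

Besides the shell and the picture viewer there is one more tool, called as name([rows], argument=value, ...), one row to a line, values as JSON. carry_out: Moves the arm, as the interface text tells. Shift numbers are shares of 0.03 m and turn numbers shares of 0.12 rad, none past 1 either way. Its arguments: {"type":"object","properties":{"moves":{"type":"array","items":{"type":"array"}},"grip_force":{"type":"number"}},"required":["moves"]}

```bash
mkdir -p pics
cat > h.py <<'E'
import numpy as np, cv2
from plant import bot
def ray(cam,uv,z,E=None):
    i=bot.camera_info(cam);K=np.array(i["mtx"]);E=np.array(i["extrinsics"]) if E is None else E
    d=E[:3,:3]@np.linalg.inv(K)@np.array([uv[0],uv[1],1.]);o=E[:3,3]
    return o+d*(z-o[2])/d[2]
E
python3 - <<'E'
from h import *
for c in ["top","scene"]:
    im=bot.get_image(c);cv2.imwrite(f"pics/{c}0.png",im)
    for t,z in [("punch_mid",.0047),("clip_rack",0),("clip_home",.031),("tapered_punch",0)]:
        for f in (bot.landmark_of,bot.spot_in):
            print(c,t,f.__name__,[(np.round(r["uv"]).tolist(),round(r["score"],2),ray(c,r["uv"],z)[:2].round(3).tolist()) for r in f(c,t)][:4])
o=bot.get_obs();print(o["clock"],o["position"],o["eef_rot"],o["gripper_width"])
E
```

```text
top punch_mid call [([252.0, 241.0], 0.71, [0.418, 0.218]), ([263.0, 186.0], 0.71, [0.556, 0.198])]
top punch_mid call [([252.0, 239.0], 0.52, [0.424, 0.218]), ([268.0, 186.0], 0.44, [0.558, 0.185])]
top clip_rack call [([393.0, 227.0], 0.74, [0.46, -0.122])]
top clip_rack call [([390.0, 229.0], 0.74, [0.456, -0.117])]
top clip_home call [([392.0, 224.0], 0.62, [0.462, -0.116])]
top clip_home call [([390.0, 229.0], 0.63, [0.451, -0.11])]
top tapered_punch call [([302.0, 227.0], 0.54, [0.457, 0.099])]
top tapered_punch call [([300.0, 227.0], 0.61, [0.455, 0.103])]
scene punch_mid call [([300.0, 293.0], 0.82, [0.421, 0.216]), ([248.0, 251.0], 0.57, [0.561, 0.189])]
scene punch_mid call [([300.0, 295.0], 0.65, [0.419, 0.22]), ([248.0, 255.0], 0.57, [0.556, 0.197])]
scene clip_rack call [([367.0, 186.0], 0.67, [0.466, -0.115])]
scene clip_rack call [([368.0, 187.0], 0.74, [0.463, -0.113])]
scene clip_home call [([374.0, 173.0], 0.88, [0.46, -0.13])]
scene clip_home call [([372.0, 182.0], 0.79, [0.448, -0.1])]
scene tapered_punch call [([316.0, 245.0], 0.79, [0.465, 0.101])]
scene tapered_punch call [([327.0, 245.0], 0.85, [0.447, 0.089])]
0.9 [ 0.20339048 -0.48401125  0.25030276] [[ 9.21918808e-01  3.87383159e-01  5.02769206e-06]
 [ 3.87383158e-01 -9.21918807e-01 -4.89168757e-05]
 [-1.43144500e-05  4.70450309e-05 -9.99999999e-01]] 0.08528905137855051
```

View pics/top0.png

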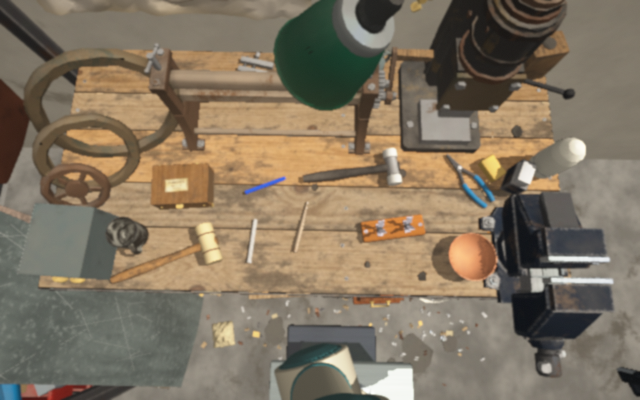

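View pics/scene0.png

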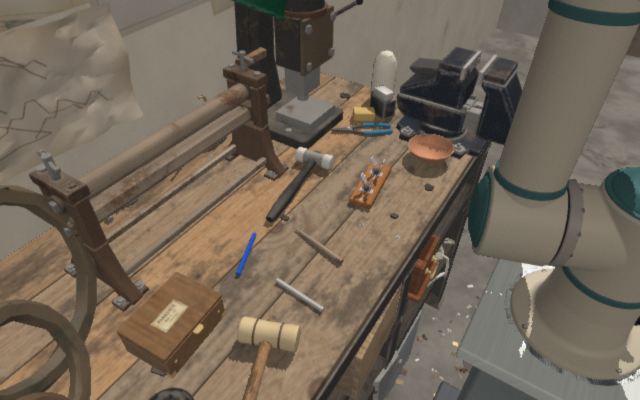

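The top view shows three bars: the bright one at (252,240), a blue look-alike at (264,186) and the tan tapered punch at (301,227). The rack is at (392,228). In the scene view they are at (300,294), (246,254), (319,245) and (370,186). By the description I choose the bright one. Next is a close crop of it and the headings.

Run:
```python
from h import *
a=cv2.imread("pics/top0.png");b=cv2.imread("pics/scene0.png")
c1=cv2.resize(a[205:275,225:325],None,fx=4,fy=4,interpolation=2);c2=cv2.resize(b[265:325,260:340],None,fx=4,fy=4,interpolation=2);c3=cv2.resize(a[205:255,345:440],None,fx=4,fy=4,interpolation=2)
o=np.zeros((500,800,3),np.uint8)
for c,(x,y) in ((c1,(0,0)),(c2,(405,0)),(c3,(0,285))): o[y:y+c.shape[0],x:x+c.shape[1]]=c[:500-y,:800-x]
cv2.imwrite("pics/crop.png",o)
for c,p,q,z in [("top",(254,220),(249,262),.0047),("scene",(277,281),(322,309),.0047)]:
    print(ray(c,p,z).round(3),ray(c,q,z).round(3))
```

```text
[0.47  0.215 0.005] [0.369 0.221 0.005]
[0.472 0.217 0.005] [0.372 0.223 0.005]
```

View pics/crop.png

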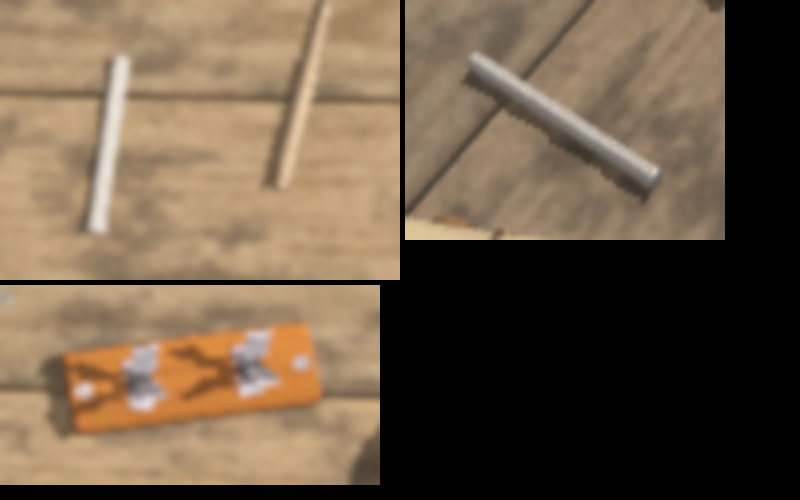

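The crop confirms an even, faceted, bright steel bar, with its long axis about -3.4° from world x and its middle near (0.421, 0.219). I turn the tool to that heading first, then pass above the rack on the way.

carry_out([
  [[0, 0, 0], 0.95, 0],
  [[0, 0, 0], 0.95, 0],
  [[0, 0, 0], 0.95, 0],
  [[0, 0, 0], 0.95, 0],
])

```text
clock: 1.23
position: [0.2034, -0.484, 0.2503]
eef_rot: [[0.998, -0.064, 0.0], [-0.064, -0.998, -0.0], [0.0, 0.0, -1.0]]
contact_force: [0.6, 0.0, -0.2]
gripper_width: 0.0854
finger_force: 0.0
```

carry_out([
  [[0.55, -0.97, 0], 0, 0],
  [[0.55, -0.97, 0], 0, 0],
  [[0.55, -0.97, 0], 0, 0],
  [[0.55, -0.97, 0], 0, 0],
  [[0.55, -0.97, 0], 0, 0],
])

```text
clock: 1.65
position: [0.2947, -0.3422, 0.2504]
eef_rot: [[0.998, -0.059, 0.0], [-0.059, -0.998, -0.0], [0.0, 0.0, -1.0]]
contact_force: [0.1, -1.0, 0.4]
gripper_width: 0.0853
finger_force: 0.0
```

carry_out([
  [[0.55, -0.97, 0], 0, 0],
  [[0.55, -0.97, 0], 0, 0],
  [[0.55, -0.97, 0], 0, 0],
  [[0.55, -0.97, 0], 0, 0],
  [[0.55, -0.97, 0], 0, 0],
])

```text
clock: 2.07
position: [0.3857, -0.2016, 0.2506]
eef_rot: [[0.998, -0.058, 0.001], [-0.058, -0.998, -0.0], [0.001, 0.0, -1.0]]
contact_force: [0.6, -0.3, -0.1]
gripper_width: 0.0852
finger_force: 0.0
```

carry_out([
  [[0.55, -0.97, 0], 0, 0],
  [[0.55, -0.97, 0], 0, 0],
  [[0.55, -0.97, 0], 0, 0],
  [[0, 0, 0], 0, 0],
])

```text
clock: 2.4
position: [0.4414, -0.1148, 0.2503]
eef_rot: [[0.999, -0.053, 0.001], [-0.053, -0.999, 0.002], [0.001, -0.002, -1.0]]
contact_force: [-0.6, -0.7, 0.5]
gripper_width: 0.0855
finger_force: 0.0
```

Run:
```python
from h import *
o=bot.get_obs();print(o["position"].round(4) if hasattr(o["position"],'round') else o["position"])
E=np.array(bot.camera_info("wrist")["extrinsics"]);print(E.round(3))
im=bot.get_image("wrist");cv2.imwrite("pics/w1.png",im);np.save("E1.npy",E)
for t,z in [("clip_rack",0),("clip_home",.031)]:
  for f in (bot.landmark_of,bot.spot_in):
    print(t,[(np.round(r["uv"]).tolist(),round(r["score"],2),ray("wrist",r["uv"],z,E)[:2].round(4).tolist()) for r in f("wrist",t)])
```

```text
[ 0.4414 -0.1148  0.2503]
[[-0.054 -0.955 -0.292  0.517]
 [-0.999  0.051  0.017 -0.119]
 [-0.001  0.293 -0.956  0.373]
 [ 0.     0.     0.     1.   ]]
clip_rack [([322.0, 153.0], 0.66, [0.4559, -0.1212])]
clip_rack [([319.0, 148.0], 0.67, [0.4621, -0.118])]
clip_home [([320.0, 153.0], 0.7, [0.4603, -0.119])]
clip_home [([321.0, 152.0], 0.82, [0.4622, -0.1205])]
```

View pics/w1.png

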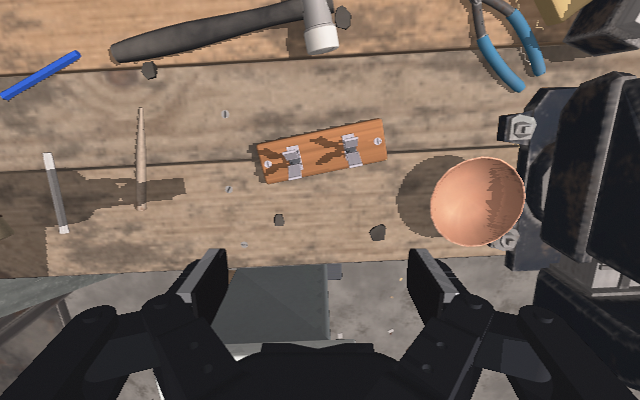

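The wrist view shows the rack at (322,152), with screws at (267,164) and (378,142) and clips at (293,163) and (351,150). The bright punch runs (48,153)–(64,233), the tapered one (141,108)–(141,208), and the blue one is at (40,75).

Run:
```python
from h import *
E=np.load("E1.npy");im=cv2.imread("pics/w1.png")
def pr(n,p,q,z):
    a,b=ray("wrist",p,z,E),ray("wrist",q,z,E);d=b-a
    print(n,a.round(4),b.round(4),"mid",((a+b)/2).round(4),"len",np.linalg.norm(d).round(4),"yaw",np.degrees(np.arctan2(d[1],d[0])).round(2))
pr("screws",(267,164),(378,142),.015)
pr("clips",(293,163),(351,150),.036)
pr("punch",(48,153),(64,233),.0047)
h=cv2.cvtColor(im,cv2.COLOR_BGR2HSV);s=im[100:200,235:400].astype(int)
m=((s[...,2]-s[...,0])>75).astype(np.uint8)
m=cv2.morphologyEx(m,cv2.MORPH_CLOSE,np.ones((9,9)));n,l,st,_=cv2.connectedComponentsWithStats(m);k=1+np.argmax(st[1:,4])
pts=np.argwhere(l==k)[:,::-1]+[235,100];P=np.array([ray("wrist",p,.012,E)[:2] for p in pts])
print("rack",cv2.minAreaRect((P*1000).astype(np.float32)))
s=im[140:245,30:90];m=(s.min(2)>165).astype(np.uint8);n,l,st,_=cv2.connectedComponentsWithStats(m);k=1+np.argmax(st[1:,4])
pts=np.argwhere(l==k)[:,::-1]+[30,140];P=np.array([ray("wrist",p,.008,E)[:2] for p in pts]);print("punch",cv2.minAreaRect((P*1000).astype(np.float32)))
```

```text
screws [ 0.4484 -0.0556  0.015 ] [ 0.4673 -0.187   0.015 ] mid [ 0.4578 -0.1213  0.015 ] len 0.1328 yaw -81.8
clips [ 0.452  -0.0884  0.036 ] [ 0.463  -0.1534  0.036 ] mid [ 0.4575 -0.1209  0.036 ] len 0.0659 yaw -80.33
punch [0.474  0.2093 0.0047] [0.3693 0.221  0.0047] mid [0.4216 0.2152 0.0047] len 0.1054 yaw 173.6Traceback (most recent call last):
  File "<stdin>", line 12, in <module>
  File "h.py", line 4, in ray
    i=bot.camera_info(cam);K=np.array(i["mtx"]);E=np.array(i["extrinsics"]) if E is None else E
ValueError: time passes only in moves, steps and waits
```

carry_out([
  [[-0.11, -0.91, 0], 0, 0],
  [[-0.11, -0.91, 0], 0, 0],
  [[-0.11, -0.91, 0], 0, 0],
  [[-0.11, -0.91, 0], 0, 0],
  [[-0.11, -0.91, 0], 0, 0],
])

```text
clock: 3.07
position: [0.4306, 0.0184, 0.2505]
eef_rot: [[0.998, -0.061, 0.001], [-0.061, -0.998, -0.0], [0.001, 0.0, -1.0]]
contact_force: [0.2, -0.8, -0.5]
gripper_width: 0.0853
finger_force: 0.0
```

carry_out([
  [[-0.11, -0.91, 0.3], 0, 0],
  [[-0.11, -0.91, 0.3], 0, 0],
  [[-0.11, -0.91, 0.3], 0, 0],
  [[-0.11, -0.91, 0.3], 0, 0],
  [[-0.11, -0.91, 0.3], 0, 0],
])

```text
clock: 3.48
position: [0.4225, 0.1557, 0.2051]
eef_rot: [[0.998, -0.06, 0.001], [-0.06, -0.998, -0.0], [0.001, 0.0, -1.0]]
contact_force: [0.2, 0.4, -0.3]
gripper_width: 0.0855
finger_force: 0.0
```

carry_out([
  [[-0.11, -0.91, 0.3], 0, 0],
  [[-0.11, -0.91, 0.3], 0, 0],
  [[0, 0, 0], 0, 0],
  [[0, 0, 0], 0, 0],
])

```text
clock: 3.82
position: [0.4189, 0.2102, 0.1867]
eef_rot: [[0.998, -0.058, -0.001], [-0.058, -0.998, -0.001], [-0.001, 0.001, -1.0]]
contact_force: [0.2, 0.4, 1.3]
gripper_width: 0.0853
finger_force: 0.0
```

Run:
```python
from h import *
i=bot.camera_info("wrist");E=np.array(i["extrinsics"]);K=np.array(i["mtx"])
o=bot.get_obs();im=bot.get_image("wrist");cv2.imwrite("pics/w2.png",im)
R=E[:3,:3]@np.linalg.inv(K)
def W(uv,z):
    d=R@np.array([uv[0],uv[1],1.]);return (E[:3,3]+d*(z-E[2,3])/d[2]).round(4)
x=np.array(o["eef_rot"]);print(o["clock"],o["position"],np.degrees(np.arctan2(x[1,0],x[0,0])),o["q"])
print([(r["uv"],r["score"],W(r["uv"],.0047)) for r in bot.landmark_of("wrist","punch_mid")])
np.savez("w2.npz",R=R,E=E)
```

```text
3.8167 [0.41894644 0.21022562 0.1867327 ] -3.3042839646789606 [ 2.21455604e+01 -4.50305655e+00  9.49512521e+01 -2.39732213e-02
  8.96301926e+01  1.15449986e+02]
[([311.0, 177.3], 0.92, array([0.4196, 0.2159, 0.0047])), ([328.4, 18.6], 0.91, array([0.5628, 0.1913, 0.0047]))]
```

View pics/w2.png

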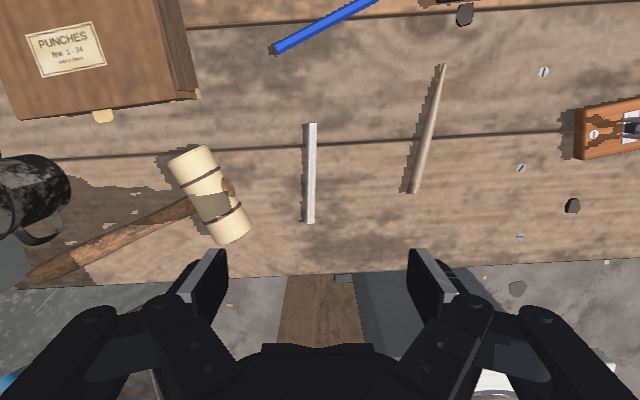

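The view confirms the bright bar, with ends at (312,122) and (308,223). The mallet head edge (about (250,235)) and the tapered punch (about (412,173)) are clear of the fingers.

Run:
```python
import numpy as np,cv2
f=np.load("w2.npz");R,E=f["R"],f["E"];im=cv2.imread("pics/w2.png")
s=im[110:235,290:335];m=(s.min(2)>150).astype(np.uint8);n,l,st,_=cv2.connectedComponentsWithStats(m);k=1+np.argmax(st[1:,4])
p=np.argwhere(l==k)[:,::-1]+[290,110];d=R@np.c_[p,np.ones(len(p))].T
P=(E[:3,3][:,None]+d*(.008-E[2,3])/d[2])[:2].T
print(st[k],cv2.minAreaRect((P*1000).astype(np.float32)), cv2.fitLine(P.astype(np.float32),2,0,.01,.01).ravel())
```

```text
[ 17  13  10 101 780] ((422.26007080078125, 215.158447265625), (7.8914794921875, 103.7741470336914), 84.84373474121094) [ 0.9961634  -0.08751263  0.4246558   0.214963  ]
```

carry_out([
  [[0.02, -0.18, 0.9], 0, 180],
  [[0, 0, 0.9], 0, 180],
  [[0, 0, 0.9], 0, 180],
  [[0, 0, 0.9], 0, 180],
  [[0, 0, 0.5], 0, 180],
])

```text
clock: 4.33
position: [0.4194, 0.2139, 0.0619]
eef_rot: [[0.998, -0.061, -0.002], [-0.061, -0.998, -0.001], [-0.002, 0.001, -1.0]]
contact_force: [-0.9, -0.6, -0.3]
gripper_width: 0.0259
finger_force: 0.0
```

carry_out([
  [[0.07, -0.02, 0.4], 0.25, 180],
  [[0, 0, 0.35], 0, 180],
  [[0, 0, 0], 0, 180],
])

```text
clock: 4.58
position: [0.4217, 0.2149, 0.0402]
eef_rot: [[0.996, -0.089, -0.002], [-0.089, -0.996, -0.001], [-0.002, 0.001, -1.0]]
contact_force: [0.2, -0.1, -0.2]
gripper_width: 0.0254
finger_force: 0.0
```

carry_out([
  [[0, 0, 0.2], 0, 180],
  [[0, 0, 0.15], 0, 180],
  [[0, 0, 0], 0, 180],
])

```text
clock: 4.83
position: [0.4221, 0.2161, 0.0311]
eef_rot: [[0.996, -0.088, -0.0], [-0.088, -0.996, -0.0], [-0.0, 0.0, -1.0]]
contact_force: [-0.4, -0.1, 0.0]
gripper_width: 0.025
finger_force: 0.0
```

carry_out([
  [[0, 0, 0.15], 0, 180],
  [[0, 0, 0.13], 0, 180],
  [[0, 0, 0], 0, 180],
])

```text
clock: 5.08
position: [0.4218, 0.2162, 0.0222]
eef_rot: [[0.996, -0.088, -0.001], [-0.088, -0.996, -0.0], [-0.001, 0.001, -1.0]]
contact_force: [0.0, -0.2, -0.8]
gripper_width: 0.025
finger_force: 0.0
```

carry_out([
  [[0, 0, 0], 0, 255],
  [[0, 0, 0], 0, 255],
  [[0, 0, 0], 0, 255],
  [[0, 0, 0], 0, 255],
], grip_force=60)

```text
clock: 5.42
position: [0.4222, 0.2164, 0.023]
eef_rot: [[0.996, -0.088, 0.0], [-0.088, -0.996, 0.0], [0.0, -0.0, -1.0]]
contact_force: [0.6, 0.5, -0.4]
gripper_width: 0.0059
finger_force: 58.8
```

The 5.9 mm width means the tips only pinch the top bevels of the bar. I'll reopen, go lower and regrip.

carry_out([
  [[0, 0, 0], 0, 180],
  [[0, 0, 0], 0, 180],
  [[0, 0, 0.1], 0, 180],
  [[0, 0, 0], 0, 180],
])

```text
clock: 5.75
position: [0.4219, 0.2162, 0.0193]
eef_rot: [[0.996, -0.088, -0.001], [-0.088, -0.996, -0.0], [-0.001, 0.0, -1.0]]
contact_force: [-0.2, -0.5, -0.8]
gripper_width: 0.0252
finger_force: 0.0
```

carry_out([
  [[0, 0, 0.07], 0, 180],
  [[0, 0, 0], 0, 180],
  [[0, 0, 0], 0, 180],
])

```text
clock: 6.0
position: [0.4222, 0.2163, 0.0189]
eef_rot: [[0.996, -0.088, -0.0], [-0.088, -0.996, -0.0], [-0.0, 0.0, -1.0]]
contact_force: [-6.0, -3.2, 12.2]
gripper_width: 0.0252
finger_force: 6.2
```

Run:
```python
from h import *
o=bot.get_obs();im=bot.get_image("wrist");cv2.imwrite("pics/w3.png",im[120:400,120:520]);print(o["position"],o["contact_force"],o["gripper_width"])
```

```text
[0.42215771 0.21634613 0.01890269] [-6.04246479 -3.21221851 12.1794505 ] 0.02520088805489939
```

View pics/w3.png

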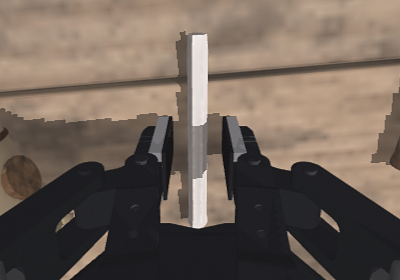

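The crop shows the bar centred between the pads (pads at crop columns 173 and 230, bar at 198). The tips touch the bench at TCP z of 0.019, so I'll back off about 3 mm and regrip.

carry_out([
  [[0, 0, -0.16], 0, 180],
  [[0, 0, 0], 0, 180],
  [[0, 0, 0], 0, 180],
])

```text
clock: 6.3
position: [0.4223, 0.2164, 0.0227]
eef_rot: [[0.996, -0.088, 0.001], [-0.088, -0.996, 0.0], [0.001, -0.0, -1.0]]
contact_force: [0.3, -0.0, -0.8]
gripper_width: 0.0246
finger_force: 0.0
```

carry_out([
  [[0, 0, 0], 0, 255],
  [[0, 0, 0], 0, 255],
  [[0, 0, 0], 0, 255],
  [[0, 0, 0], 0, 255],
  [[0, 0, 0], 0, 255],
], grip_force=60)

```text
clock: 6.72
position: [0.4221, 0.2163, 0.0225]
eef_rot: [[0.996, -0.088, -0.0], [-0.088, -0.996, -0.0], [-0.0, 0.0, -1.0]]
contact_force: [0.3, 0.1, 0.5]
gripper_width: 0.006
finger_force: 58.7
```

carry_out([
  [[0, 0, -0.5], 0, 255],
  [[0, 0, -0.8], 0, 255],
  [[0, 0, -0.8], 0, 255],
  [[0, 0, 0], 0, 255],
])

```text
clock: 7.05
position: [0.4244, 0.2173, 0.0902]
eef_rot: [[0.996, -0.088, 0.007], [-0.088, -0.996, 0.003], [0.007, -0.004, -1.0]]
contact_force: [0.6, 0.1, 1.8]
gripper_width: 0.0063
finger_force: 58.7
```

Run:
```python
from h import *
o=bot.get_obs();im=bot.get_image("wrist");s=bot.get_image("scene");print(o["position"],o["contact_force"],o["gripper_width"],o["finger_force"])
a=im[120:400,120:520];b=cv2.resize(s[240:340,240:380],None,fx=2.8,fy=2.8)
cv2.imwrite("pics/w4.png",np.hstack([a,b]))
```

```text
[0.42438504 0.21731806 0.09020521] [0.63197069 0.10846467 1.82380885] 0.00626046815097159 58.746519684791565
```

View pics/w4.png

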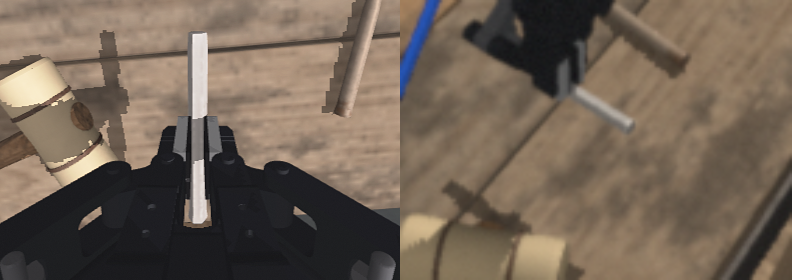

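The bar is held at its middle and level, clear of the bench. Next I carry it over the rack and turn it.

carry_out([
  [[0.09, 0.46, -0.7], 0, 255],
  [[0.18, 0.92, -0.5], 0, 255],
  [[0.18, 0.92, -0.5], 0, 255],
  [[0.18, 0.92, 0], 0, 255],
  [[0.18, 0.92, 0], 0, 255],
])

```text
clock: 7.57
position: [0.4352, 0.0893, 0.1361]
eef_rot: [[0.996, -0.088, -0.0], [-0.088, -0.996, -0.0], [-0.0, 0.0, -1.0]]
contact_force: [0.0, -0.3, 0.5]
gripper_width: 0.0061
finger_force: 58.8
```

carry_out([
  [[0.18, 0.92, 0], 0, 255],
  [[0.18, 0.92, 0], 0, 255],
  [[0.18, 0.92, 0], 0, 255],
  [[0.18, 0.92, 0], 0, 255],
  [[0.18, 0.92, 0], 0, 255],
])

```text
clock: 7.98
position: [0.4493, -0.0506, 0.1349]
eef_rot: [[0.996, -0.088, -0.003], [-0.088, -0.996, 0.0], [-0.003, -0.0, -1.0]]
contact_force: [0.6, 0.3, 0.4]
gripper_width: 0.006
finger_force: 58.8
```

carry_out([
  [[0.18, 0.92, 0], 0, 255],
  [[0.18, 0.92, 0], 0, 255],
  [[0.09, 0.46, 0], 0, 255],
  [[0, 0, 0], -0.6, 255],
  [[0, 0, 0], -0.9, 255],
])

```text
clock: 8.4
position: [0.4567, -0.1201, 0.1347]
eef_rot: [[0.996, 0.093, -0.003], [0.093, -0.996, 0.001], [-0.003, -0.001, -1.0]]
contact_force: [-0.4, 0.5, 0.4]
gripper_width: 0.0064
finger_force: 58.8
```

carry_out([
  [[0, 0, 0], -0.9, 255],
  [[0, 0, 0], -0.9, 255],
  [[0, 0, 0], -0.9, 255],
  [[0, 0, 0], -0.9, 255],
  [[0, 0, 0], -0.9, 255],
])

```text
clock: 8.82
position: [0.4568, -0.1191, 0.1348]
eef_rot: [[0.804, 0.595, -0.003], [0.595, -0.804, 0.001], [-0.002, -0.002, -1.0]]
contact_force: [0.7, 0.4, -0.9]
gripper_width: 0.006
finger_force: 58.8
```

carry_out([
  [[0, 0, 0], -0.9, 255],
  [[0, 0, 0], -0.9, 255],
  [[0, 0, 0], -0.9, 255],
  [[0, 0, 0], -0.9, 255],
  [[0, 0, 0], -0.9, 255],
])

```text
clock: 9.23
position: [0.4568, -0.119, 0.1348]
eef_rot: [[0.384, 0.923, -0.003], [0.924, -0.384, 0.001], [-0.0, -0.003, -1.0]]
contact_force: [0.2, -0.4, -0.1]
gripper_width: 0.0066
finger_force: 58.8
```

carry_out([
  [[0, 0, 0], -0.9, 255],
  [[0, 0, 0], -0.9, 255],
  [[0, 0, 0], -0.9, 255],
  [[0, 0, 0], -0.9, 255],
  [[0, 0, 0], -0.9, 255],
])

```text
clock: 9.65
position: [0.4568, -0.119, 0.1348]
eef_rot: [[-0.146, 0.989, -0.003], [0.989, 0.146, 0.001], [0.001, -0.003, -1.0]]
contact_force: [0.2, 0.3, -0.1]
gripper_width: 0.0062
finger_force: 58.8
```

Run:
```python
from h import *
i=bot.camera_info("wrist");E=np.array(i["extrinsics"]);R=E[:3,:3]@np.linalg.inv(np.array(i["mtx"]))
o=bot.get_obs();im=bot.get_image("wrist");cv2.imwrite("pics/w5.png",im);np.savez("w5.npz",R=R,E=E,K=i["mtx"])
def W(uv,z):
    d=R@np.array([uv[0],uv[1],1.]);return (E[:3,3]+d*(z-E[2,3])/d[2]).round(4)
x=np.array(o["eef_rot"]);print(o["clock"],o["position"],np.degrees(np.arctan2(x[1,0],x[0,0])))
for t,z in [("clip_rack",0),("clip_home",.031),("punch_mid",.117)]:
  print(t,[(r["uv"],r["score"],W(r["uv"],z)) for r in bot.landmark_of("wrist",t)])
```

```text
9.65 [ 0.45678602 -0.11904304  0.13479997] 98.38557671088672
clip_rack [([315.9, 187.3], 0.61, array([ 0.4557, -0.1172,  0.    ]))]
clip_home [([316.6, 203.4], 0.66, array([ 0.457 , -0.1214,  0.031 ]))]
punch_mid [([315.5, 253.3], 0.57, array([ 0.4565, -0.1192,  0.117 ]))]
```

View pics/w5.png

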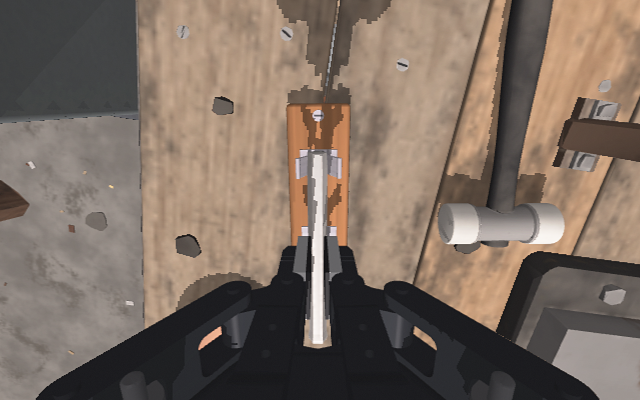

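The bar (317,345)–(319,152) lies along the rack, whose mid-line is at column 319–321, so it is aligned within about 1–2 mm. I make a small correction and descend.

carry_out([
  [[-0.07, 0.02, 0.5], 0, 255],
  [[0, 0, 0.6], 0, 255],
  [[0, 0, 0.6], 0, 255],
  [[0, 0, 0.3], 0, 255],
  [[0, 0, 0], 0, 255],
])

```text
clock: 10.27
position: [0.4569, -0.1208, 0.0741]
eef_rot: [[-0.139, 0.99, -0.005], [0.99, 0.139, 0.002], [0.002, -0.004, -1.0]]
contact_force: [-0.3, -0.2, 0.2]
gripper_width: 0.0062
finger_force: 58.8
```

carry_out([
  [[0, 0, 0.1], 0, 255],
  [[0, 0, 0.1], 0, 255],
  [[0, 0, 0.1], 0, 255],
])

```text
clock: 10.52
position: [0.459, -0.1215, 0.0684]
eef_rot: [[-0.14, 0.99, 0.002], [0.99, 0.14, -0.001], [-0.001, 0.002, -1.0]]
contact_force: [0.4, 0.5, -0.4]
gripper_width: 0.0062
finger_force: 58.8
```

carry_out([
  [[0, 0, 0.1], 0, 255],
  [[0, 0, 0.1], 0, 255],
  [[0, 0, 0.1], 0, 255],
  [[0, 0, 0], 0, 255],
])

```text
clock: 10.85
position: [0.4581, -0.1214, 0.0583]
eef_rot: [[-0.141, 0.99, -0.001], [0.99, 0.141, -0.0], [-0.0, -0.001, -1.0]]
contact_force: [-1.2, -0.8, 0.0]
gripper_width: 0.0062
finger_force: 59.0
```

carry_out([
  [[0, 0, 0.07], 0, 255],
  [[0, 0, 0.07], 0, 255],
  [[0, 0, 0], 0, 255],
])

```text
clock: 11.1
position: [0.4588, -0.1216, 0.0549]
eef_rot: [[-0.141, 0.99, 0.001], [0.99, 0.141, -0.001], [-0.001, 0.001, -1.0]]
contact_force: [-1.6, -1.1, 1.9]
gripper_width: 0.0064
finger_force: 59.1
```

carry_out([
  [[0, 0, 0.07], 0, 255],
  [[0, 0, 0.04], 0, 255],
  [[0, 0, 0], 0, 255],
])

```text
clock: 11.35
position: [0.458, -0.121, 0.0502]
eef_rot: [[-0.14, 0.99, -0.001], [0.99, 0.14, 0.001], [0.001, -0.001, -1.0]]
contact_force: [-0.2, -0.3, -2.1]
gripper_width: 0.0062
finger_force: 58.7
```

carry_out([
  [[0, 0, 0.06], 0, 255],
  [[0, 0, 0.04], 0, 255],
  [[0, 0, 0], 0, 255],
])

```text
clock: 11.6
position: [0.4585, -0.1212, 0.0485]
eef_rot: [[-0.141, 0.99, 0.0], [0.99, 0.141, 0.0], [0.0, 0.0, -1.0]]
contact_force: [-2.5, 1.2, 3.7]
gripper_width: 0.0061
finger_force: 59.5
```

The force reversed (-2.1 N) as the clips snapped over, then rose to 3.7 N at the seat, so the bar is home. I release and retreat.

carry_out([
  [[0, 0, -0.03], 0, 150],
  [[0, 0, 0], 0, 150],
  [[0, 0, 0], 0, 150],
  [[0, 0, 0], 0, 150],
])

```text
clock: 11.93
position: [0.4584, -0.1213, 0.0489]
eef_rot: [[-0.141, 0.99, 0.0], [0.99, 0.141, -0.0], [-0.0, 0.0, -1.0]]
contact_force: [-0.4, 0.5, 0.0]
gripper_width: 0.0352
finger_force: 0.0
```

carry_out([
  [[0, 0, -0.2], 0, 150],
  [[0, 0, -0.5], 0, 150],
  [[0, 0, -0.9], 0, 150],
  [[0, 0, -0.9], 0, 150],
  [[0, 0, 0], 0, 150],
])

```text
clock: 12.35
position: [0.461, -0.1221, 0.1301]
eef_rot: [[-0.141, 0.99, 0.009], [0.99, 0.141, -0.003], [-0.005, 0.009, -1.0]]
contact_force: [0.6, -0.7, 1.0]
gripper_width: 0.0353
finger_force: 0.0
```

Run:
```python
from h import *
o=bot.get_obs();im=bot.get_image("wrist");s=bot.get_image("scene");print(o["position"],o["contact_force"],o["gripper_width"],o["finger_force"])
b=cv2.resize(s[140:230,310:430],None,fx=3,fy=3)
c=np.zeros((400,800,3),np.uint8);c[:,:440]=im[:,100:540];c[:270,440:]=b
cv2.imwrite("pics/w6.png",c)
```

```text
[ 0.46096763 -0.12214885  0.13013163] [ 0.57790157 -0.68119806  0.99998636] 0.03526141300170971 0.0
```

View pics/w6.png

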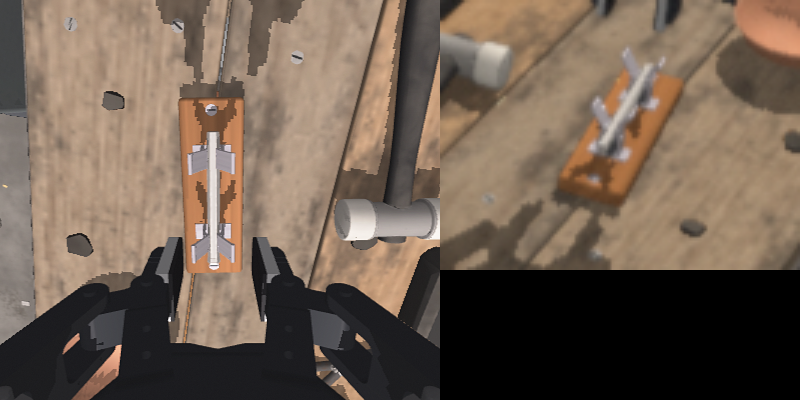

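The bar runs (212,132)–(213,268) in the crop, below the lips of both clips, which overlap its edges. It is centred and parallel, and the gripper is clear. I hand it in.

```bash
python3 -c "
from plant import bot
print(bot.job_done())"
```

```text
the job is handed in; nothing more can be done
None
```

I pushed the bright punch home in both clips, let go and backed the gripper clear, left the tapered punch alone, and handed the job in at about 12.5 s (no verdict was returned).

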